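# Ready the filler scale on a cigar roller's bench

### The arm

A 7-joint arm with a two-finger parallel gripper is mounted at the origin on the work surface. World frame = base frame: x ahead of the robot, y to its left, z up, the work surface at z = 0. Lengths are in m, angles in degrees, forces in N, time in s.
With the tool pointing down it reaches from about 0.425 to 0.875 m from the base axis. Payload 4.7 kg.
Tool frame: the origin (TCP) lies between the finger pads; the fingertips stand 8 mm ahead of it and the grasp point (between the pads) lies 11 mm behind it; z points along the fingers, y is the line along which they close (so a half turn about z gives the same grasp; the last joint's range is limited). The gripper opens to 87 mm and grips with 3 to 60 N. Pads are 19 mm wide; open, the fingers measure 117 mm over their backs; the gripper's body (75 mm by 190 mm) begins 51 mm behind the grasp point.
Start: joints at [-65.369, 18.392, -4.016, 83.108, 1.295, 78.541, -3.26], TCP at [0.263, 0.595, 0.231] pointing down, gripper open.
Joint ranges: [-163.93, 163.93], [-17.29, 119.83], [-79.2, 71.16], [3.27, 140.29], [-89.18, 269.18], [5.43, 117.66], [-154.24, 154.24]. Speed limits (degrees/s): [147.25, 147.25, 180, 180, 180, 180, 180].

### API

Orientations are given as [roll, pitch, yaw] about the fixed x, y, z axes, in that order (R = Rz(yaw) Ry(pitch) Rx(roll)).
In Python, from cell import env, viewer gives the robot as it stands. The module is installed in compiled form; this text tells all that it offers.
- The arm moves only by the tool arm_command, never from a script. Its argument "series" is a list of rows, each a list of 2 entries, a list of its own where there are three numbers: the shift along the tool's x, y, z in mm, then the turn about the tool's z in rad. A call has exactly 5 rows; each row is the pose to reach, as a shift and turn from the pose commanded when the call began, along the tool's axes at that moment; what a row does not reach only later rows make up. A row lasts 1/10 s, in which the tool goes at most 50 mm and 8.59 degrees, less where a joint would pass 70% of its speed; a pose out of reach is approached as far as the arm can. A call with a gripper value outside its range is refused whole. "grip" is the gripper command: -1 is fully open, 1 is shut, values between are in proportion, set as the call begins (left out, the last holds). The fingers move at their own pace and stop on an object; "grip_force" is the grip in N (left out, the last holds). Time passes only in rows, so rows that repeat a pose let the fingers close, or fill a call up. It gives the time, the measured TCP pose, the force, the opening and the grip force at its end, in the units of the state.
- env.get_obs(): the state, without advancing time (a new reading comes with each control period).
- viewer.read_camera(name): name is "side" or "top"; returns (picture, depth): 420x560x3 uint8, blue, green, red; 420x560 float32, m along the optical axis (not along the pixel's ray), 0 where there is no reading.
- viewer.calibration(name): a dict with "K" (3x3 intrinsics, pixels), "dist" ([k1, k2, p1, p2, k3] as OpenCV has them; the pictures are not rectified), "T" (4x4, takes a point from camera to world coordinates). Camera axes: x right, y up, looking along -z (the intrinsics and any distortion apply to the point x, -y, -z); pixel columns grow to the right and rows downward; lengths in m; the calibration is good to about 2 mm. A picture is of the moment at which its call begins. calibration takes no time and is no camera call.
- env.sign_off(): hands the job in; it is judged then, once.
The state is a dict: "time_s": time; "qpos": joint angles; "joint_velocities": joint speeds; "effort": joint torques, N m; "tool_pos": TCP position; "tool_rot": TCP orientation; "force": force on the tool from outside, world axes, zero at the start; "wrist_torque": the same for the moment, N m; "grip_width": finger opening in m; "grasp_force": force on a finger pad.
Only numpy, scipy, OpenCV 4.12 (cv2) and the standard library are available. Lean on these libraries where they do the work, as an engineer would, in place of code of your own. Each camera call takes 0.05 s, during which the arm holds its last target. There are 200 camera calls.

### The job

Get the bench scale ready for weighing filler leaf: with a fingertip, tap its round power key, then its wide tare key, so that the empty tray standing on the pan reads zero, and then press lightly on the floor of the tray, near its middle, to see that the scale answers. Press each key down and let it come up, leave the two square keys alone, be gentle throughout, and finish with nothing lifted, shifted or knocked on the bench.

Things in the scene. Friction and masses are not known exactly. Their poses are not given: they have to be found in the camera images.
- scale: bench scale, fixed, white, 280 mm deep (x), 240 wide (y). Origin: centre of underside, on the bench; z up, front with the keys towards -x. The front 95 mm is a panel sloping 12 deg, 36 mm high at the front edge rising to 56; behind it the housing is 58 high, covered by a steel pan (165 x 215 mm, centre x = +45, top 68 high). Row of four like-coloured keys on the panel. Not to be pressed over 20 N
- key_power_top (a point): centre of the top of the round power key (22 mm diameter), the leftmost of the row seen from the front: x = -115, y = +81, z = 48 mm in the scale's frame when up. Axes: z out of the panel, y to the scale's +y. Keys are 54 mm apart, stand 7 mm out of the panel and go in square to its slope. The point moves with the key
- key_tare_top (a point): centre of the top of the wide tare key (36 mm along the scale's y, 18 mm the other way), the rightmost of the row seen from the front: x = -115, y = -81, z = 48 mm in the scale's frame when up. Axes as for the power key. The point moves with the key
- key_power (a joint): how far the power key is pressed in: 0 up, 0.005 m fully down. Sprung: 1.2 N to start it, 2.8 N at 2 mm, 5.2 N fully down, comes up by itself; it counts as pressed beyond 2 mm
- key_tare (a joint): how far the tare key is pressed in: as for the power key
- key_unit (a joint): how far the square key beside the power key (18 mm square, y = +27 mm) is pressed in, 0 to 0.005 m, sprung like the others; not to be pressed
- key_mode (a joint): how far the square key beside the tare key (18 mm square, y = -27 mm) is pressed in, 0 to 0.005 m; not to be pressed
- tray: empty loose rectangular aluminium tray, 125 (its x) by 175 (its y) by 26 mm high, walls and floor 3 mm, about 0.2 kg, standing on the pan. Origin: centre of its underside, 68 mm above the bench; z up. The pan is sprung: it yields from about 2 N, then 1.5 N per mm, at most 4 mm. Not to be pressed over 20 N
- tray_in (a point): centre of the tray's inner floor, the spot to press, 71 mm above the bench; the tray's rim is 23 mm higher
- gum_pot: closed glass jar with a black cap, 54 mm diameter, 68 mm high, loose, standing beside the scale's keys on the power-key side; origin: centre of its underside. Bystander
- weight: brass check weight with a knob, 0.5 kg, 38 mm diameter, 67 mm high, loose, standing beside the scale's keys on the tare-key side; origin: centre of its underside. Bystander
- mister: white spray bottle, 68 mm diameter, 187 mm high, its nozzle towards its -x, loose, standing beside the rear of the scale; origin: centre of its underside. Bystander
- ring_gauge: flat wooden cigar ring gauge with five holes, 50 (its x) by 160 (its y) by 6 mm, loose, lying on the bench beside the rear of the scale, on the power-key side; origin: centre of its underside. Bystander
Things that resemble listed ones, but are neither listed nor needed, are in the scene too. What is meant by the tray is not blue or orange, and is the larger of those in its own colour.

How it is judged (in metres and radians):
On the way, in this order (a step that is already met when the one before it is completed fails the run):
1. the power key is pressed in (value of joint key_power above 0.002 m and value of joint key_tare below 0.001 m), for 0.05 s.
2. the power key is up again and the tare key is pressed in (value of joint key_tare above 0.002 m and value of joint key_power below 0.001 m), for 0.05 s.
3. both keys are up and the fingers press lightly on the tray's floor within 35 mm of its middle (contact force between the fingers and tray above 0.7 N and horizontal distance between the grasp point and tray_in below 0.035 m and value of joint each of key_tare, key_power below 0.001 m), for 0.05 s.
At the end, for the whole second after the job is handed in: All four keys are up (within 1 mm); the tray stands level and at rest on the pan, within 20 mm of where it was; gum pot, weight, mister and ring gauge are within 20 mm of where they were (value of joint each of key_power, key_tare, key_unit, key_mode below 0.001 m and distance of each of tray, gum_pot, weight, mister, ring_gauge from where it was at the start of the episode below 0.02 m and angle between tray's own z axis and vertical below 0.05 rad and linear speed of tray below 0.02 m/s and z of tray in the frame of scale between 0.065 and 0.071 m); the robot touches nothing.
It fails at once if a square key is pressed in (more than 2 mm) (value of joint any of key_unit, key_mode above 0.002 m).
It fails at once if the scale or the tray is pressed harder than 20 N (contact force between any of the fingers, the arm and scale above 20 N or contact force between any of the fingers, the arm and tray above 20 N).
It fails at once if the tray is lifted off the pan or pushed more than 20 mm (z of tray in the frame of scale above 0.076 m or distance of tray from where it was at the start of the episode above 0.02 m).
It fails at once if a bystander is lifted, pushed or knocked more than 20 mm (distance of any of gum_pot, weight, mister, ring_gauge from where it was at the start of the episode above 0.02 m).
It also fails if it takes over 56 s, if anything falls off the work surface, if the arm or the gripper's body presses on something with over 40 N, if the wrist force passes 120 N, or if a joint passes its speed limit or range.

## Working session

There is one attempt and no reset: what is moved stays moved. The work goes in short steps, Python scripts to look and compute and a tool call to move; the robot and the scene stay as the last step left them, time stands still between calls to the robot, and variables do not carry over. Pictures are saved under pics/ and viewed, at most 10 in all, crops included, and the job is handed in when it is done.

Besides the shell and the picture viewer there is one more tool, called in YAML: its name, and indented under it one key for each argument. arm_command: Moves the arm, as the interface text tells. Its arguments: {"type":"object","properties":{"series":{"type":"array"},"grip":{"type":"number"},"grip_force":{"type":"number"}},"required":["series"]}

```bash
mkdir -p pics; cat > h.py <<'E'
import numpy as np, cv2
from cell import env, viewer
def pts(name, uv):
    c=viewer.calibration(name); K=np.array(c["K"],float);d=np.array(c["dist"],float)
    n=cv2.undistortPoints(np.array(uv,float).reshape(-1,1,2),K,d).reshape(-1,2)
    return np.array(c["T"]), np.c_[n[:,0],-n[:,1],-np.ones(len(n))]
def plane(name, uv, z):
    T,r=pts(name,uv); r=r@T[:3,:3].T; o=T[:3,3]
    return o+r*((z-o[2])/r[:,2])[:,None]
def cloud(name, depth):
    h,w=depth.shape; u,v=np.meshgrid(np.arange(w),np.arange(h))
    T,r=pts(name,np.c_[u.ravel(),v.ravel()])
    return ((r*depth.reshape(-1,1))@T[:3,:3].T+T[:3,3]).reshape(h,w,3)
E
python3 - <<'E'
from h import *
for n in("top","side"):
    p,d=viewer.read_camera(n); cv2.imwrite(f"pics/{n}0.png",p); np.save(f"{n}0.npy",d)
    print(n,viewer.calibration(n)["T"].round(3).tolist())
o=env.get_obs(); print(o)
E
```

```text
top [[-0.024, 0.994, -0.104, 0.433], [-1.0, -0.024, 0.0, 0.025], [-0.002, 0.104, 0.995, 1.099], [0.0, 0.0, 0.0, 1.0]]
side [[0.952, 0.147, -0.27, 0.294], [-0.307, 0.511, -0.803, -0.739], [0.02, 0.847, 0.531, 0.594], [0.0, 0.0, 0.0, 1.0]]
{'time_s': 0.1, 'qpos': array([-65.36743043,  18.43442395,  -4.01816349,  83.16937409,
         1.29712769,  78.54112954,  -3.26001126]), 'joint_velocities': array([ 0.00447165, -0.13956123,  0.03197311, -0.21698798,  0.08678984,
       -0.10727752,  0.01103073]), 'effort': array([-2.07384928e-04, -4.92572308e+01, -4.05527288e-01, -3.13397706e+01,
       -6.41373731e-02,  3.95289296e-02,  5.98193606e-05]), 'tool_pos': array([0.26239167, 0.59414416, 0.22956284]), 'tool_rot': array([-1.79900437e+02,  6.80798085e-03,  1.56179974e+02]), 'force': array([-0.46537154, -0.43074374,  0.30165591]), 'wrist_torque': array([-0.02690571,  0.01956031, -0.05885729]), 'grasp_force': 0.0, 'grip_width': 0.08731790132753069}
```

View pics/top0.png

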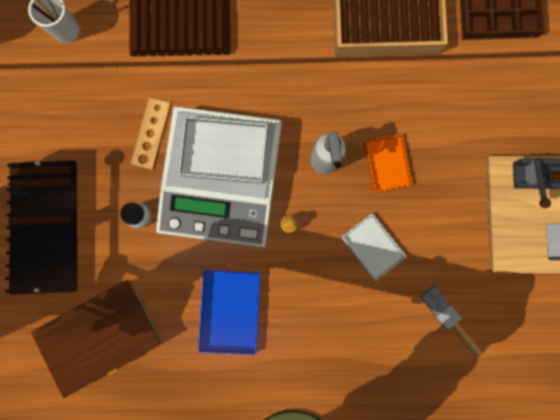

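View pics/side0.png

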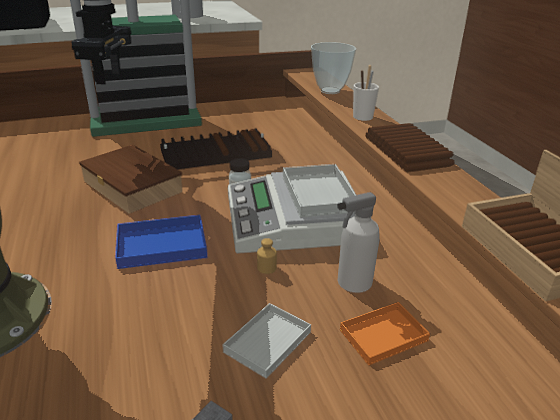

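The top view shows the scale at about (158–281, 107–246). Its keys are power (174,224), two squares (199,227) and (223,230), and tare (249,233). The tray is on the pan around (225,150), with the pot at (135,215), weight (289,224), mister (328,152) and gauge (150,133). The side view agrees.

```bash
python3 - <<'E'
from h import *
p=cv2.imread("pics/top0.png"); d=np.load("top0.npy"); C=cloud("top",d)
for n,u,v in[("pow",174,224),("unit",199,227),("mode",223,231),("tare",249,233),("tray",226,150)]:
    print(n,C[v,u].round(4))
g=cv2.cvtColor(p,cv2.COLOR_BGR2GRAY)
roi=np.zeros_like(g); cv2.fillPoly(roi,[np.array([[160,212],[266,222],[264,244],[160,236]])],255)
for lab,th in(("bright",150),):
    m=((g>th)&(roi>0)).astype(np.uint8)
    n,l,s,c=cv2.connectedComponentsWithStats(m)
    for i in range(1,n):
        if s[i,4]>15: print(lab,s[i].tolist(),c[i].round(1),plane("top",[c[i]],.048).round(4))
# tray rim: height band
z=C[...,2]; m=((z>.082)&(z<.105)); m[:100]=0;m[190:]=0;m[:,:160]=0;m[:,285:]=0
P=C[m][:,:2].astype(np.float32); print("rim",len(P),cv2.minAreaRect(P))
m=((z>.045)&(z<.12)); m[:95]=0;m[255:]=0;m[:,:150]=0;m[:,284:]=0
print("scale",cv2.minAreaRect(C[m][:,:2].astype(np.float32)))
cv2.imwrite("pics/crop.png",cv2.resize(p[95:255,110:350],None,fx=3.3,fy=3.3,interpolation=cv2.INTER_CUBIC))
for n,a,b in[("pot",(120,150),(200,232)),("wt",(280,300),(212,236)),("mist",(305,350),(128,178))]:
    Q=C[b[0]:b[1],a[0]:a[1]].reshape(-1,3); Q=Q[Q[:,2]>.03]; print(n,Q.min(0).round(3),Q.max(0).round(3))
E
```

```text
pow [0.5151 0.2406 0.0479]
unit [0.5072 0.1865 0.0493]
mode [0.4975 0.1352 0.0466]
tare [0.4917 0.079  0.0477]
tray [0.4326 0.0255 1.0989]
bright [160, 212, 2, 16, 22] [160.3 218.1] [[0.5285 0.2702 0.048 ]]
bright [169, 219, 10, 10, 75] [173.5 223.2] [[0.5168 0.2417 0.048 ]]
bright [195, 223, 8, 8, 60] [198.4 226.4] [[0.5086 0.188  0.048 ]]
bright [160, 229, 45, 10, 167] [181.2 234.3] [[0.4925 0.2251 0.048 ]]
rim 635 ((0.6687073707580566, 0.12868207693099976), (0.1750057339668274, 0.12616342306137085), 83.3980712890625)
scale ((0.6245193481445312, 0.1426924765110016), (0.24047428369522095, 0.2691156268119812), 81.0218505859375)
pot [0.433 0.025 0.03 ] [0.567 0.35  1.099]
wt [ 0.433 -0.026  0.033] [0.53  0.025 1.099]
mist [ 0.433 -0.127  0.03 ] [0.687 0.025 1.099]
```

View pics/crop.png

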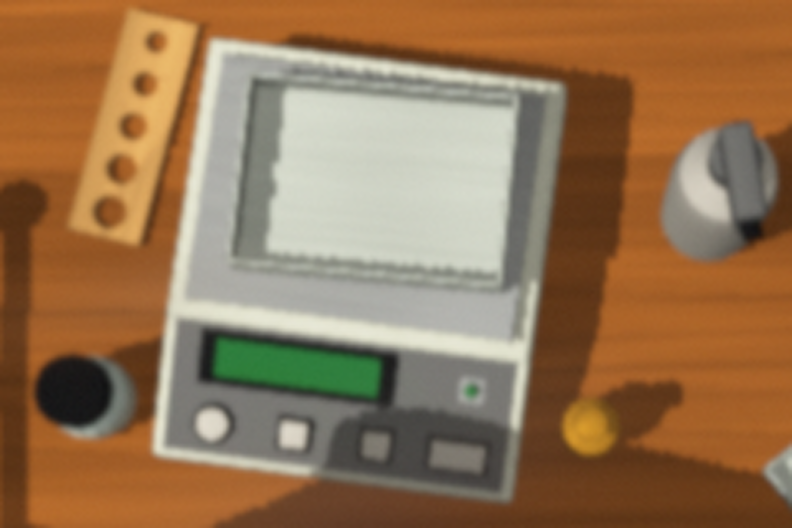

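The crop confirms power at (174,224), tare at (248.5,233) and the tray at about (225,150). In world coordinates:
- Power: about (0.516, 0.2405)
- Tare: (0.492, 0.080)
- Tray: (0.669, 0.129)
- Scale yaw: about −8.5°

I'll move over the power key with the fingers shut.

arm_command:
  series:
    - [[-37,-22,0],0]
    - [[-75,-44,0],0]
    - [[-112,-66,0],0]
    - [[-150,-88,0],0]
    - [[-187,-110,0],0]
  grip: 1
  grip_force: 10

```text
time_s: 0.6
tool_pos: [0.39, 0.4166, 0.2302]
tool_rot: [-180.0, -0.0, 156.2]
force: [0.7, 0.5, -0.0]
grip_width: 0.0552
grasp_force: 0.0
```

arm_command:
  series:
    - [[-37,-22,0],-0.07]
    - [[-75,-44,0],-0.14]
    - [[-112,-66,0],-0.2]
    - [[-150,-88,0],-0.267]
    - [[-187,-110,0],-0.267]

```text
time_s: 1.1
tool_pos: [0.5165, 0.2405, 0.2303]
tool_rot: [-180.0, -0.0, 171.6]
force: [0.5, 0.3, 0.3]
grip_width: 0.0148
grasp_force: 0.0
```

arm_command:
  series:
    - [[0,0,0],0]
    - [[0,0,0],0]
    - [[0,0,0],0]
    - [[0,0,0],0]
    - [[0,0,0],0]

```text
time_s: 1.6
tool_pos: [0.5151, 0.2437, 0.2305]
tool_rot: [180.0, -0.0, 171.6]
force: [0.2, 0.3, 0.1]
grip_width: 0.0007
grasp_force: 0.0
```

arm_command:
  series:
    - [[-1,-3,40],0]
    - [[-1,-3,80],0]
    - [[-1,-3,120],0]
    - [[-1,-3,145],0]
    - [[-1,-3,155],0]

```text
time_s: 2.1
tool_pos: [0.5141, 0.239, 0.0725]
tool_rot: [-179.8, -0.2, 171.6]
force: [-0.5, -0.7, -0.1]
grip_width: 0.0003
grasp_force: 0.0
```

arm_command:
  series:
    - [[0,0,2],0]
    - [[0,0,4],0]
    - [[0,0,6],0]
    - [[0,0,8],0]
    - [[0,0,8],0]

```text
time_s: 2.6
tool_pos: [0.5168, 0.2394, 0.0682]
tool_rot: [180.0, 0.1, 171.5]
force: [0.7, 0.9, 0.1]
grip_width: 0.0007
grasp_force: 0.0
```

```bash
python3 - <<'E'
from h import *
p,d=viewer.read_camera("side"); cv2.imwrite("pics/s1.png",cv2.resize(p[120:270,180:400],None,fx=3.5,fy=3.5,interpolation=cv2.INTER_CUBIC))
o=env.get_obs();print(o["tool_pos"],o["force"])
E
```

```text
[0.51667063 0.23932841 0.06808828] [-0.15379982 -0.06251871 -0.33405181]
```

View pics/s1.png

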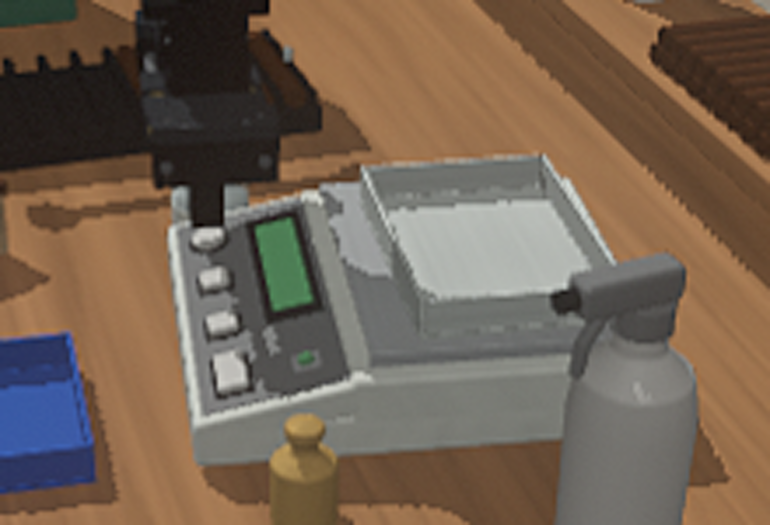

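The side crop shows the closed fingertip right above the power key at (208,238). The tip is about 10 mm from contact, so I'll press slowly and watch the force.

arm_command:
  series:
    - [[0,0,2],0]
    - [[0,0,4],0]
    - [[0,0,6],0]
    - [[0,0,8],0]
    - [[0,0,9],0]

```text
time_s: 3.15
tool_pos: [0.5164, 0.2391, 0.0583]
tool_rot: [-180.0, -0.0, 171.5]
force: [-0.4, -0.2, 1.0]
grip_width: 0.0001
grasp_force: 0.6
```

arm_command:
  series:
    - [[0,0,0.5],0]
    - [[0,0,1],0]
    - [[0,0,1.5],0]
    - [[0,0,2],0]
    - [[0,0,2],0]

```text
time_s: 3.65
tool_pos: [0.5167, 0.2392, 0.0568]
tool_rot: [180.0, 0.0, 171.5]
force: [-0.3, -1.2, 2.8]
grip_width: 0.0006
grasp_force: 1.2
```

arm_command:
  series:
    - [[0,0,0.5],0]
    - [[0,0,1],0]
    - [[0,0,1.5],0]
    - [[0,0,1.5],0]
    - [[0,0,1.5],0]

```text
time_s: 4.15
tool_pos: [0.5169, 0.2391, 0.0553]
tool_rot: [180.0, 0.1, 171.5]
force: [1.1, -1.6, 3.9]
grip_width: 0.0003
grasp_force: 1.7
```

arm_command:
  series:
    - [[0,0,0.7],0]
    - [[0,0,0.7],0]
    - [[0,0,0.7],0]
    - [[0,0,0.7],0]
    - [[0,0,0.7],0]

```text
time_s: 4.65
tool_pos: [0.5168, 0.2392, 0.0546]
tool_rot: [180.0, 0.0, 171.5]
force: [2.0, -1.4, 4.3]
grip_width: 0.0001
grasp_force: 2.1
```

arm_command:
  series:
    - [[0,0,-3],0]
    - [[0,0,-6],0]
    - [[0,0,-15],0]
    - [[0,0,-28],0]
    - [[0,0,-40],0]

```text
time_s: 5.15
tool_pos: [0.516, 0.2394, 0.0953]
tool_rot: [180.0, -0.0, 171.5]
force: [0.3, 0.1, -0.9]
grip_width: 0.0005
grasp_force: 0.0
```

arm_command:
  series:
    - [[0,-32,0],0]
    - [[0,-66,0],0]
    - [[1,-100,0],0]
    - [[1,-132,0],0]
    - [[1,-161,0],0]

```text
time_s: 5.65
tool_pos: [0.4914, 0.0787, 0.0955]
tool_rot: [180.0, 0.1, 171.4]
force: [-0.5, -0.1, -0.1]
grip_width: 0.0002
grasp_force: 0.0
```

arm_command:
  series:
    - [[0,0,8],0]
    - [[0,0,16],0]
    - [[0,0,24],0]
    - [[0,0,28],0]
    - [[0,0,28],0]

```text
time_s: 6.15
tool_pos: [0.4909, 0.081, 0.0654]
tool_rot: [-180.0, -0.1, 171.6]
force: [-0.1, -0.2, 0.1]
grip_width: 0.0003
grasp_force: 0.0
```

```bash
python3 - <<'E'
from h import *
p,d=viewer.read_camera("side"); cv2.imwrite("pics/s2.png",cv2.resize(p[120:270,180:400],None,fx=3.5,fy=3.5,interpolation=cv2.INTER_CUBIC))
o=env.get_obs();print(o["tool_pos"],o["force"])
E
```

```text
[0.49123636 0.08087896 0.06585111] [-0.28521962  0.26003483 -0.17535821]
```

View pics/s2.png

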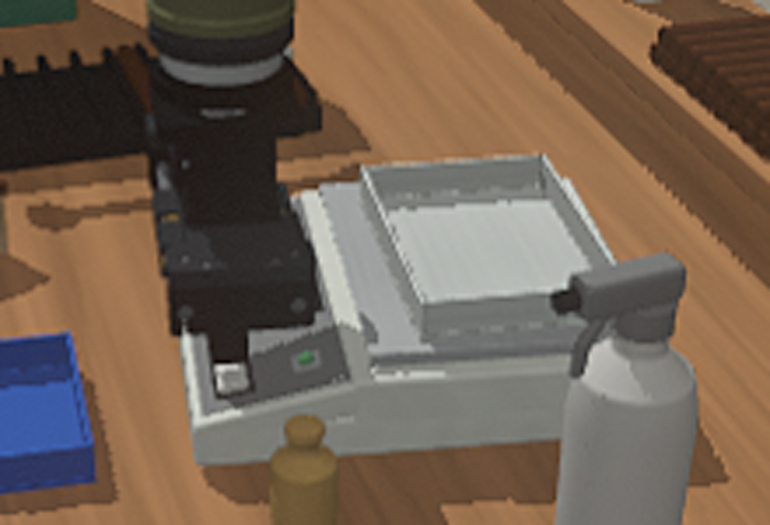

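The fingertip stands just above the tare key at (231,375), and nothing has moved. I'll press it.

arm_command:
  series:
    - [[0,0,2],0]
    - [[0,0,4],0]
    - [[0,0,6],0]
    - [[0,0,7],0]
    - [[0,0,7],0]

```text
time_s: 6.7
tool_pos: [0.4915, 0.08, 0.0593]
tool_rot: [-180.0, -0.0, 171.5]
force: [-0.2, -0.5, 0.5]
grip_width: 0.0005
grasp_force: 0.0
```

arm_command:
  series:
    - [[0,0,0.5],0]
    - [[0,0,1],0]
    - [[0,0,1.5],0]
    - [[0,0,2],0]
    - [[0,0,2],0]

```text
time_s: 7.2
tool_pos: [0.4919, 0.0801, 0.0576]
tool_rot: [180.0, 0.0, 171.5]
force: [1.4, -0.0, 1.8]
grip_width: 0.001
grasp_force: 0.9
```

arm_command:
  series:
    - [[0,0,0.5],0]
    - [[0,0,1],0]
    - [[0,0,1.5],0]
    - [[0,0,2],0]
    - [[0,0,2],0]

```text
time_s: 7.7
tool_pos: [0.4921, 0.0801, 0.0557]
tool_rot: [180.0, 0.1, 171.5]
force: [1.7, -0.8, 2.6]
grip_width: 0.0007
grasp_force: 1.8
```

arm_command:
  series:
    - [[0,0,0.5],0]
    - [[0,0,1],0]
    - [[0,0,1],0]
    - [[0,0,1],0]
    - [[0,0,1],0]

```text
time_s: 8.2
tool_pos: [0.4922, 0.0801, 0.0547]
tool_rot: [180.0, 0.1, 171.5]
force: [2.1, -0.4, 4.6]
grip_width: 0.0007
grasp_force: 2.4
```

arm_command:
  series:
    - [[0,0,-3],0]
    - [[0,0,-8],0]
    - [[0,0,-30],0]
    - [[0,0,-60],0]
    - [[0,0,-90],0]

```text
time_s: 8.7
tool_pos: [0.489, 0.0802, 0.1439]
tool_rot: [-179.9, -0.3, 171.5]
force: [0.8, 0.9, 0.5]
grip_width: 0.0006
grasp_force: 0.0
```

arm_command:
  series:
    - [[-34,15,0],0]
    - [[-68,30,0],0]
    - [[-102,45,0],0]
    - [[-136,60,0],0]
    - [[-168,74,0],0]

```text
time_s: 9.2
tool_pos: [0.668, 0.1294, 0.1429]
tool_rot: [-180.0, -0.3, 171.5]
force: [0.5, 0.8, 0.0]
grip_width: 0.0003
grasp_force: 0.0
```

arm_command:
  series:
    - [[0,0,15],0]
    - [[0,0,30],0]
    - [[0,0,45],0]
    - [[0,0,50],0]
    - [[0,0,50],0]

```text
time_s: 9.7
tool_pos: [0.6669, 0.128, 0.093]
tool_rot: [-179.9, -0.2, 171.5]
force: [-0.1, 0.2, -0.2]
grip_width: 0.0005
grasp_force: 0.0
```

arm_command:
  series:
    - [[0,0,4],0]
    - [[0,0,7],0]
    - [[0,0,10],0]
    - [[0,0,12],0]
    - [[0,0,12],0]

```text
time_s: 10.2
tool_pos: [0.6685, 0.1284, 0.0822]
tool_rot: [-180.0, -0.0, 171.5]
force: [-0.1, -0.2, 0.5]
grip_width: 0.0003
grasp_force: 0.0
```

arm_command:
  series:
    - [[0,0,0.5],0]
    - [[0,0,1],0]
    - [[0,0,1.5],0]
    - [[0,0,2],0]
    - [[0,0,2],0]

```text
time_s: 10.7
tool_pos: [0.6687, 0.1284, 0.0803]
tool_rot: [180.0, -0.0, 171.5]
force: [-0.5, 0.0, -0.4]
grip_width: 0.0005
grasp_force: 0.0
```

arm_command:
  series:
    - [[0,0,0.5],0]
    - [[0,0,1],0]
    - [[0,0,1.5],0]
    - [[0,0,2],0]
    - [[0,0,2],0]

```text
time_s: 11.2
tool_pos: [0.6687, 0.1284, 0.0788]
tool_rot: [180.0, 0.0, 171.5]
force: [-0.4, -0.6, 3.3]
grip_width: 0.0006
grasp_force: 1.8
```

arm_command:
  series:
    - [[0,0,0.4],0]
    - [[0,0,0.4],0]
    - [[0,0,0.4],0]
    - [[0,0,0.4],0]
    - [[0,0,0.4],0]

```text
time_s: 11.7
tool_pos: [0.6687, 0.1284, 0.0781]
tool_rot: [180.0, 0.0, 171.5]
force: [-1.4, -1.4, 5.3]
grip_width: 0.0005
grasp_force: 2.2
```

arm_command:
  series:
    - [[0,0,-2],0]
    - [[0,0,-10],0]
    - [[0,0,-40],0]
    - [[0,0,-80],0]
    - [[0,0,-120],0]

```text
time_s: 12.2
tool_pos: [0.6682, 0.1283, 0.1987]
tool_rot: [-180.0, -0.1, 171.5]
force: [1.3, 0.0, 0.0]
grip_width: 0.0002
grasp_force: 0.0
```

arm_command:
  series:
    - [[0,0,0],0]
    - [[0,0,0],0]
    - [[0,0,0],0]
    - [[0,0,0],0]
    - [[0,0,0],0]

```text
time_s: 12.7
tool_pos: [0.668, 0.1283, 0.1965]
tool_rot: [-179.9, -0.1, 171.5]
force: [-0.3, -0.6, 0.0]
grip_width: 0.0004
grasp_force: 0.0
```

```bash
python3 - <<'E'
from h import *
p,d=viewer.read_camera("side"); cv2.imwrite("pics/s3.png",p)
o=env.get_obs();print(o["tool_pos"],o["force"])
E
```

```text
[0.66814542 0.12831259 0.19672099] [-0.20480467 -0.42348227 -0.743931  ]
```

View pics/s3.png

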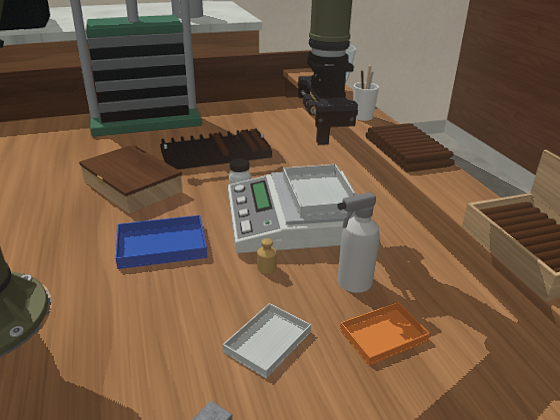

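The arm is clear of the scale at (322,140). The tray at (320,185), pot, weight and mister are where they were, and the keys are up.

```bash
python3 -c "
from cell import env
print(env.sign_off())"
```

```text
the job is handed in; nothing more can be done
None
```

I tapped the power key, then the tare key, then pressed lightly on the middle of the tray floor (wrist force at most about 5 N), and handed the job in at about 13 s; the sign-off gave no verdict, and the last side picture shows the keys up and nothing on the bench visibly moved.

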